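# Turn the shade-card leaf and slip the keeper over it

### The arm

A 6-joint arm with a two-finger parallel gripper is mounted at the origin on the work surface. World frame = base frame: x ahead of the robot, y to its left, z up, the work surface at z = 0. Lengths are in mm, angles in rad, forces in N, time in s.
With the tool pointing down it reaches from about 275 to 1000 mm from the base axis. Payload 8.4 kg.
Tool frame: the origin (TCP) lies at the very end of the fingers, on their centre line; the grasp point (between the pads) lies 19 mm behind it; z points along the fingers, y is the direction in which the jaws open and shut (so a half turn about z gives the same grasp; the last joint's range is limited). The gripper opens to 85 mm and grips with 20 to 120 N. Pads are 22 mm wide; open, the fingers measure 114 mm over their backs; the gripper's body (76 mm by 85 mm) begins 54 mm behind the grasp point. The pads swing forward as they close: fully open they stand 13 mm farther back than shut.
Start: joints at [1.235, 0.353, 1.633, -0, 1.155, -0.002], TCP at [204.771, 590.505, 195.081] pointing down, gripper open.
Joint ranges: [-2.63, 2.63], [-0.92, 2.1], [0.06, 2.66], [-1.3, 4.44], [0, 2.69], [-3.02, 3.02]. Speed limits (rad/s): [2.22, 2.22, 2.79, 3.14, 3.14, 3.14].

### API

Orientations are given as [roll, pitch, yaw] about the fixed x, y, z axes, in that order (R = Rz(yaw) Ry(pitch) Rx(roll)).
In Python, from rig import r gives the robot as it stands.
- The arm moves only by the tool jog_arm, never from a script. Its argument "increments" is text: rows parted by semicolons, each of 7 numbers parted by spaces: the shift along the tool's x, y, z in cm, then the turn, a rotation vector about the tool's x, y, z in rad, then the opening, from -1 (shut) to 1 (fully open). A call has exactly 8 rows; each row shifts and turns the commanded pose from where the row before left it, along the tool's axes as they then stand; what a row does not reach is not made up. A row lasts 1/10 s, in which the tool goes at most 50 mm and 8.59 degrees, less where a joint would pass 70% of its speed; a pose out of reach is approached as far as the arm can. A call with a gripper value outside its range is refused whole. The fingers move at their own pace and stop on an object; "squeeze" is the grip in N (left out, the last holds). Time passes only in rows, so rows that do not move let the fingers close, or fill a call up. It gives the time, the measured TCP pose, the force and the opening at its end, in the units of the state.
- r.sense(): the state, without advancing time (a new reading comes with each control period).
- r.grab_frame(name): name is "scene" or "side" or "wrist"; returns the picture (384x512x3 uint8, red, green, blue); there is no depth.
- r.camera_info(name): a dict with "K" (3x3 intrinsics, pixels), "dist_coeffs" ([k1, k2, p1, p2, k3] as OpenCV has them; the pictures are not rectified), "rvec" (rotation vector, rad) and "tvec" (3), from world to camera coordinates, as OpenCV has them. Camera axes: x right, y down, z forward; pixel columns grow to the right and rows downward; lengths in mm; the calibration is good to about 2 mm. A picture is of the moment at which its call begins: read the wrist's pose just before it. camera_info takes no time and is no camera call; for the wrist camera it gives the pose at the moment of the call.
- r.sign_off(): hands the job in, once; it reports no verdict.
The state is a dict: "clock": time; "qpos": joint angles; "qvel": joint speeds; "joint_efforts": joint torques, N m; "eef_pos": TCP position; "tcp_rot": TCP orientation; "contact_force": force on the tool from outside, world axes, zero at the start; "wrist_torque": the same for the moment, N m; "opening": opening from 0.0 (shut) to 1.0 (fully open).
Only numpy, scipy, OpenCV 4.12 (cv2) and the standard library are available. Lean on these libraries where they do the work, as an engineer would, in place of code of your own. Each camera call takes 0.05 s, during which the arm holds its last target.

### The job

Turn the hinged shade-card leaf on the flip stand over its spine, pushing it up from under its free left edge with the fingertips, so that it lies flat on the right-hand side; then push the red-knobbed keeper fully home over it so the fan cannot blow it back. Work gently with the outside of the fingers only: do not pinch or grip anything or slam the leaf, leave the keeper drawn back until the leaf is flat, and leave the bottles and other things on the counter where they stand.

Things in the scene. Friction and masses are not known exactly. Their poses are not given: they have to be found in the camera images.
- stand: Fixed wooden riser carrying the hinged leaf and the keeper. Deck 180 mm along x, 245 mm along y (y from -160 to +85), top 55 mm above the counter, 12 mm thick; the block under it is 160 mm along x. Origin on the counter under the spine's middle; x points to the robot's right, y along the spine away from the robot (both within about 18 degrees), z up.
- spine (a point): Middle of the hinge axis (spine), which runs along the stand's y, 57.5 mm above the counter over the stand's origin. The hinge is free with light damping: let go before upright the leaf sinks back; let go clearly past upright (1.9 rad or more) it sinks by itself onto the right half in about 1 to 5 s.
- leaf (a joint): Angle of the rigid plastic leaf about the spine, rad: 0 = flat on the left half (stand -x, green side up, the start), 1.57 = upright, 3.14 = flat on the right half, orange side up. 5 mm thick, 140 mm wide along the spine, 115 mm from spine to free edge, 70 to 140 g.
- leaf_edge (a point): Middle of the leaf's free edge, mid thickness, 115 mm from the spine; travels with the leaf. At the start it overhangs the deck by 25 mm and the block under the deck by 35 mm; the leaf's underside is then 55 mm above the counter, so a fingertip tilted about 45 degrees fits under the edge.
- keeper (a joint): Slide of the keeper along the stand's +y (away from the robot), m: 0 = drawn back, 0.030 = fully home against its stop, brass tongue 22 mm over the near side edge of the flipped leaf. Starts at 0 to 0.006, stays where it is left, takes about 1.5 to 3 N to push.
- keeper_knob (a point): Middle of the top of the keeper's red knob, an upright cylinder 20 mm in diameter, 71 to 93 mm above the counter, on a brass plate 24 x 50 mm with its top at 66 mm. On the right half of the stand at its end nearest the robot: stand x 45, y -110 mm when drawn back. Towards the robot the plate and guide reach to stand y -146, the deck to -160.
- jar: Bystander, leave alone: small white screw-top jar with blue label and yellow cap, 52 mm diameter, 70 mm tall, standing about 50 mm to the right of the flip stand's deck, beside its right half. Origin at the centre of its underside.
- bottle_green: Bystander, leave alone: white bottle with green cap, 52 mm diameter, 120 mm tall, standing about 50 mm to the right of the flip stand's deck, level with the keeper. Origin at the centre of its underside.
- cup: Bystander, leave alone: clear plastic measuring cup, 48 mm across, 40 mm tall, standing about 20 mm beyond the far end of the flip stand. Origin at the centre of its underside.
- bottle_red: Bystander, leave alone: blue bottle with red cap, 72 mm diameter, 190 mm tall, standing well to the right. Origin at the centre of its underside.
- bottle_blue: Bystander, leave alone: white bottle with yellow label and blue cap, 60 mm diameter, 130 mm tall, standing well to the right. Origin at the centre of its underside.
- bottle_white: Bystander, leave alone: white bottle with green label and white cap, 64 mm diameter, 160 mm tall, standing well to the right. Origin at the centre of its underside.
- carton: Bystander, leave alone: brown carton 60 x 90 x 50 mm, standing well to the left. Origin at the centre of its underside.

How it is judged (in metres and radians):
On the way, in this order (a step that is already met when the one before it is completed fails the run):
1. the leaf lies flat on the right half (value of joint leaf above 3.05 rad), for 0.2 s.
2. the keeper is pushed home over the leaf (value of joint leaf above 3.05 rad and value of joint keeper above 0.026 m), for 0.2 s.
At the end, for the whole second after the job is handed in: The leaf lies at rest on the right half (joint above 3.05 rad), the keeper is home over it (within 4 mm of its stop), and every bystander stands upright within 20 mm of where it was (all of step 2 and velocity of joint leaf below 0.1 rad/s and distance of each of jar, bottle_green, cup, bottle_red, bottle_blue, bottle_white, carton from where it was at the start of the episode below 0.02 m and angle between each of jar, bottle_green, cup, bottle_red, bottle_blue, bottle_white, carton's own z axis and vertical below 0.15 rad); the robot touches nothing.
It fails at once if the keeper is slid (past 15 mm) before the leaf lies flat (value of joint keeper above 0.015 m and value of joint leaf below 2.95 rad).
It fails at once if the leaf or keeper is pinched, or the stand pressed hard (over 30 N) (contact force between the fingers and stand above 30 N).
It fails at once if the leaf is slammed or flung (faster than 4 rad/s) (velocity of joint leaf above 4 rad/s).
It fails at once if a bystander is shoved (over 30 mm), lifted or knocked over (distance of any of jar, bottle_green, cup, bottle_red, bottle_blue, bottle_white, carton from where it was at the start of the episode above 0.03 m or angle between any of jar, bottle_green, cup, bottle_red, bottle_blue, bottle_white, carton's own z axis and vertical above 0.5 rad or height (world z) of any of jar, bottle_green, cup, bottle_red, bottle_blue, bottle_white, carton above 0.015 m).
It also fails if it takes over 48 s, if anything falls off the work surface, if the arm or the gripper's body presses on something with over 40 N, if the wrist force passes 120 N, or if a joint passes its speed limit or range.

## Working session

There is one attempt and no reset: what is moved stays moved. The work goes in short steps, Python scripts to look and compute and a tool call to move; the robot and the scene stay as the last step left them, time stands still between calls to the robot, and variables do not carry over. Pictures are saved under pics/ and viewed, and the job is handed in when it is done.

Besides the shell and the picture viewer there is one more tool, called after "Request:" by a JSON object that holds its "op" and its "data", one argument or row to a line. jog_arm: Moves the arm, as the interface text tells. Its arguments: {"type":"object","properties":{"increments":{"type":"string"},"squeeze":{"type":"number"}},"required":["increments"]}

```bash
mkdir -p pics; ls; python3 - <<'E'
from rig import r
import cv2,numpy as np
print(r.sense())
for n in ["scene","side","wrist"]:
    i=r.camera_info(n); print(n,i)
    cv2.imwrite(f"pics/{n}0.png",r.grab_frame(n)[:,:,::-1])
E
```

```text
pics
{'clock': 0.0, 'qpos': array([ 1.23458975e+00,  3.53658209e-01,  1.63412815e+00, -1.42154840e-05,
        1.15522695e+00, -2.41057603e-03]), 'qvel': array([ 0.00153916, -0.00099278, -0.00115543, -0.00094838,  0.00059879,
       -0.0013605 ]), 'joint_efforts': array([ 2.03738961e-05, -6.05249763e+01, -3.42074382e+01, -2.54213239e-05,
        9.14315024e-03,  9.20016362e-06]), 'eef_pos': array([204.60466812, 589.99559567, 194.35800935]), 'tcp_rot': array([-3.14017198e+00,  9.57277442e-06,  2.80780240e+00]), 'contact_force': array([-8.17104484e-01,  6.61774795e-01,  5.69194714e-04]), 'wrist_torque': array([-0.02997205,  0.07944692, -0.0089924 ]), 'opening': 0.9999515037121931}
scene {'K': array([[382.67211741,   0.        , 255.06346558],
       [  0.        , 382.67211741, 189.64390645],
       [  0.        ,   0.        ,   1.        ]]), 'dist_coeffs': array([0.04231114, 0.        , 0.        , 0.        , 0.        ]), 'rvec': array([ 2.31811529,  1.20959601, -0.33942829]), 'tvec': array([-354.87394489, -368.54799433, 1432.16451024])}
side {'K': array([[363.91599058,   0.        , 256.54582256],
       [  0.        , 363.91599058, 186.14630561],
       [  0.        ,   0.        ,   1.        ]]), 'dist_coeffs': array([-0.04592138,  0.        ,  0.        ,  0.        ,  0.        ]), 'rvec': array([ 2.34477399, -0.48080573,  0.21837358]), 'tvec': array([-550.40141193,  239.73690068,  963.29147547])}
wrist {'K': array([[299.16423885,   0.        , 250.08711854],
       [  0.        , 299.16423885, 197.16592891],
       [  0.        ,   0.        ,   1.        ]]), 'dist_coeffs': array([-0.00844561,  0.        ,  0.        ,  0.        ,  0.        ]), 'rvec': array([-2.34770342, -1.66823257, -0.25705754]), 'tvec': array([-624.1669297 ,  -38.40898832,  380.19823164])}
```

View pics/scene0.png

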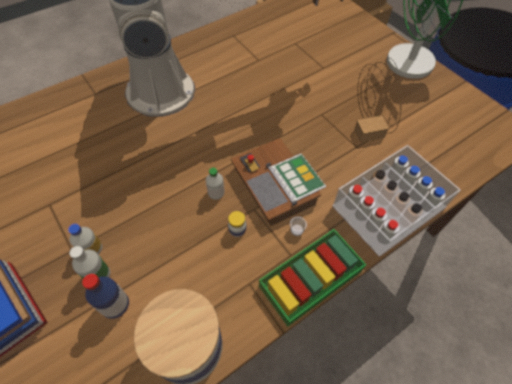

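View pics/side0.png

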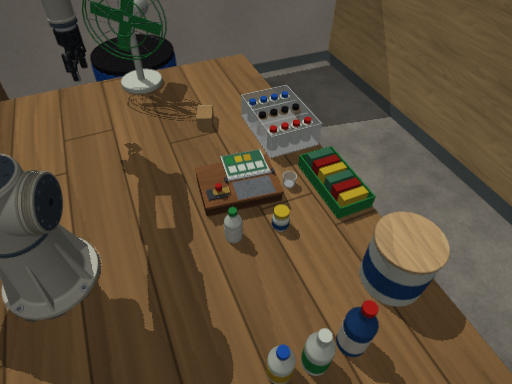

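View pics/wrist0.png

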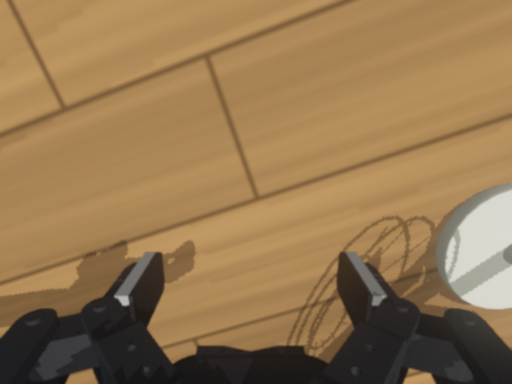

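The scene picture shows the green leaf near (297,178), the red knob at (250,158), and the fan and arm out of the way. The side picture shows the leaf at (245,165) and the knob at (218,187). Next I'll measure them.

```bash
cat > h.py <<'E'
import cv2,numpy as np
def P(i):
    R,_=cv2.Rodrigues(np.array(i['rvec']));return R,np.array(i['tvec'])
def ray(i,uv):
    p=cv2.undistortPoints(np.array([[uv]],float),i['K'],i['dist_coeffs'])[0,0]
    R,t=P(i);return -R.T@t,R.T@np.array([p[0],p[1],1])
def onz(i,uv,z):
    o,d=ray(i,uv);return o+d*(z-o[2])/d[2]
def two(a,ua,b,ub):
    o1,d1=ray(a,ua);o2,d2=ray(b,ub);d1/=np.linalg.norm(d1);d2/=np.linalg.norm(d2)
    s=np.linalg.lstsq(np.c_[d1,-d2],o2-o1,rcond=None)[0]
    p,q=o1+s[0]*d1,o2+s[1]*d2;return (p+q)/2,np.linalg.norm(p-q)
def proj(i,X):
    return cv2.projectPoints(np.atleast_2d(np.array(X,float)),i['rvec'],i['tvec'],i['K'],i['dist_coeffs'])[0][:,0]
E
python3 - <<'E'
from rig import r
from h import *
for n,roi in [("scene",(220,130,340,240)),("side",(185,140,305,225))]:
    im=cv2.imread(f"pics/{n}0.png");x0,y0,x1,y1=roi
    c=im[y0:y1,x0:x1];cv2.imwrite(f"pics/{n}_c.png",cv2.resize(c,None,fx=6,fy=6,interpolation=cv2.INTER_CUBIC))
    h=cv2.cvtColor(c,cv2.COLOR_BGR2HSV);H,S,V=cv2.split(h)
    g=((H>40)&(H<90)&(S>70)).astype(np.uint8)
    g=cv2.morphologyEx(g,cv2.MORPH_CLOSE,np.ones((9,9)))
    cs,_=cv2.findContours(g,0,2);cs=max(cs,key=cv2.contourArea)
    print(n,cv2.contourArea(cs))
    q=cv2.approxPolyDP(cv2.convexHull(cs),3,True)[:,0]+[x0,y0]
    i=r.camera_info(n)
    for u in q: print(u,onz(i,u,60).round(1))
    m=(((H<6)|(H>174))&(S>170)&(V>90)).astype(np.uint8)
    nn,l,st,ce=cv2.connectedComponentsWithStats(m)
    for k in range(1,nn):
        if st[k,4]>8: u=ce[k]+[x0,y0];print('red',st[k],u,onz(i,u,85).round(1))
E
```

```text
scene 444.0
[298 157] [567.7 198.5  60. ]
[320 185] [687.1 187.3  60. ]
[309 190] [682.1 149.1  60. ]
[289 162] [567.1 163.5  60. ]
red [28 25  6  7 29] [250.31034483 157.48275862] [500.1  64.   85. ]
side 707.0
[258 150] [689.6 193.5  60. ]
[265 168] [674.8 103.6  60. ]
[229 175] [555.8 118.   60. ]
[223 156] [569.1 210.1  60. ]
red [30 43  7  5 25] [217.8  185.12] [501.7  66.7  85. ]
```

```bash
ls pics
```

```text
scene0.png
scene_c.png
side0.png
side_c.png
wrist0.png
```

View pics/scene_c.png

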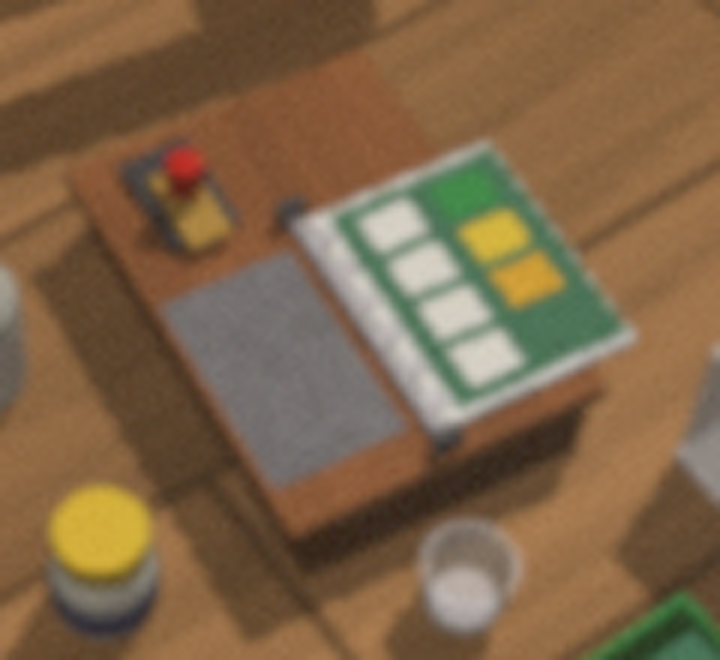

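View pics/side_c.png

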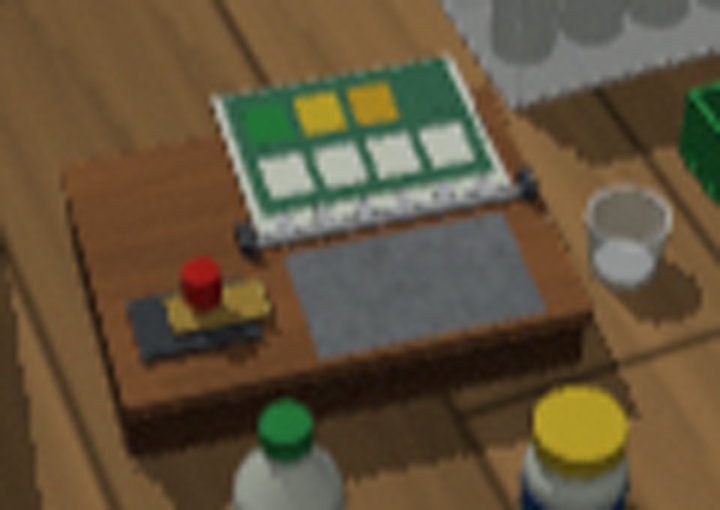

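```bash
python3 - <<'E'
from rig import r
from h import *
a,b=r.camera_info("scene"),r.camera_info("side")
f=lambda ox,oy,x,y:((x+.5)/6+ox-.5,(y+.5)/6+oy-.5)
pts=dict(freeN=((488,140),(213,97)),freeF=((637,337),(447,55)),capN=((292,210),(248,240)),capF=((444,438),(526,184)),knobtop=((184,160),(201,268)),deckNR=((70,170),(130,400)),deckFR=((297,530),(590,315)))
P3={}
for k,(u,v) in pts.items():
    u=f(220,130,*u);v=f(185,140,*v)
    p,e=two(a,u,b,v);P3[k]=p;z=dict(free=57.5,capN=57.5,capF=57.5,knob=93,deck=55)
    zz=93 if 'knob' in k else 55 if 'deck' in k else 60 if 'free' in k else 57.5
    print(k,p.round(1),round(e,1),onz(a,u,zz).round(1),onz(b,v,zz).round(1))
N,F=P3['capN'],P3['capF'];d=F-N
print('len',np.linalg.norm(d),'yaw of stand y',np.degrees(np.arctan2(d[1],d[0])),(N+F)/2)
d=P3['freeF']-P3['freeN'];print('free',np.linalg.norm(d),np.degrees(np.arctan2(d[1],d[0])),(P3['freeF']+P3['freeN'])/2)
E
```

```text
freeN [560.5 215.8  59.8] 0.8 [560.3 216.1  60. ] [560.5 215.   60. ]
freeF [697.4 201.6  56.5] 0.1 [698.8 199.6  60. ] [695.7 198.1  60. ]
capN [539.4 103.6  60.3] 2.0 [537.1 105.9  57.5] [540.5 105.   57.5]
capF [691.1  83.8  61.9] 0.6 [689.1  86.   57.5] [693.3  87.4  57.5]
knobtop [501.4  62.8  93. ] 0.6 [501.2  63.1  93. ] [501.5  62.3  93. ]
deckNR [449.4  26.3  55.4] 0.7 [448.9  26.8  55. ] [449.6  26.2  55. ]
deckFR [686.6  -1.1  47.6] 5.0 [688.2  -1.3  55. ] [683.6  -9.8  55. ]
len 153.00585756537174 yaw of stand y -7.443525809236729 [615.23578804  93.68327108  61.09670876]
free 137.6808831602034 -5.907509122706249 [628.95743091 208.7240364   58.13677429]
```

```bash
cat >> h.py <<'E'
from scipy.spatial.transform import Rotation as Ro
th=np.radians(-6.7)
Ys=np.array([np.cos(th),np.sin(th),0]);Xs=np.array([np.sin(th),-np.cos(th),0]);Zs=np.array([0,0,1.])
O=np.array([614.8,94.8,0])
def S2W(x,y,z): return O+x*Xs+y*Ys+z*Zs
def W2S(p): d=np.array(p)-O;return np.array([d@Xs,d@Ys,d[2]])
def Rtilt(t,sg=1):
    z=np.sin(t)*Xs-np.cos(t)*Zs; y=sg*Ys; return np.c_[np.cross(y,z),y,z]
E
python3 - <<'E'
from rig import r
from h import *
a,b=r.camera_info("scene"),r.camera_info("side")
print('fan base',onz(a,(411,62),10)); 
for u in [(333,203),(407,150),(460,188),(385,250)]: print('tray',onz(a,u,40).round(),W2S(onz(a,u,40)).round())
print('carton',onz(a,(372,125),50),W2S(onz(a,(372,125),50)))
w=r.camera_info("wrist");R,t=P(w);c=-R.T@t
s=r.sense();Rc=Ro.from_euler('xyz',s['tcp_rot']).as_matrix();p=s['eef_pos']
print('cam in tool',(Rc.T@(c-p)).round(1))
for sg in (1,-1):
    Rt=Rtilt(np.pi/4,sg);print(sg,Ro.from_matrix(Rc.T@Rt).as_rotvec())
print(Rc.round(3))
print('cur S',W2S(p))
E
```

```text
fan base [427.5725768  878.80043721  10.        ]
tray [749. 189.  40.] [-109.  123.   40.]
tray [735. 516.  40.] [-432.   70.   40.]
tray [926. 537.  40.] [-475.  258.   40.]
tray [943. 206.  40.] [-149.  313.   40.]
carton [598.10621374 490.40759742  50.        ] [-390.95817814  -62.73560854   50.        ]
cam in tool [  77.2   -0.2 -179.2]
1 [ 0.52900806 -0.65860279  1.2794962 ]
-1 [ 0.69683944  0.5597208  -1.68437555]
[[-0.945  0.328 -0.   ]
 [ 0.328  0.945 -0.001]
 [-0.    -0.001 -1.   ]]
cur S [-444.08940182 -465.15143618  194.54349233]
```

```bash
cat >> h.py <<'E'
def cur(r):
    s=r.sense();return Ro.from_euler('xyz',s['tcp_rot']).as_matrix(),np.array(s['eef_pos']),s
def plan(r,tgtS,Rt=None):
    Rc,p,s=cur(r);d=S2W(*tgtS)-p
    print('t',round(s['clock'],2),'S',W2S(p).round(1),'F',np.round(s['contact_force'],1),'toolshift cm',(Rc.T@d/10).round(2), 'dist',np.linalg.norm(d).round(1))
    if Rt is not None: print('rotvec',Ro.from_matrix(Rc.T@Rt).as_rotvec().round(3))
E
python3 - <<'E'
from rig import r
from h import *
plan(r,(-185,-10,150),Rtilt(np.pi/4))
E
```

```text
t 0.15 S [-444.1 -465.2  194.5] F [-0.  -0.2 -0.9] toolshift cm [-50.02 -15.5    4.47] dist 525.6
rotvec [ 0.529 -0.659  1.279]
```

Request:
{"op": "jog_arm", "data": {
  "increments": "-1.5 -0.5 0.1 0 0 0 -1; -3.3 -1.0 0.3 0 0 0 -1; -3.3 -1.0 0.3 0 0 0 -1; -3.3 -1.0 0.3 0 0 0 -1; -3.3 -1.0 0.3 0 0 0 -1; -3.3 -1.0 0.3 0 0 0 -1; -3.3 -1.0 0.3 0 0 0 -1; -3.3 -1.0 0.3 0 0 0 -1",
  "squeeze": 20
}}

```text
clock: 0.95
eef_pos: [414.1, 437.1, 172.8]
tcp_rot: [-3.141, 0.0, 2.808]
contact_force: [1.3, 0.3, 0.7]
opening: 0.001
```

Request:
{"op": "jog_arm", "data": {
  "increments": "-3.3 -1.0 0.3 0 0 0 -1; -3.3 -1.0 0.3 0 0 0 -1; -3.3 -1.0 0.3 0 0 0 -1; -3.3 -1.0 0.3 0 0 0 -1; -3.3 -1.0 0.3 0 0 0 -1; -3.3 -1.0 0.3 0 0 0 -1; -3.3 -1.0 0.3 0 0 0 -1; -1.5 -0.5 0.2 0 0 0 -1"
}}

```text
clock: 1.75
eef_pos: [622.6, 284.6, 149.6]
tcp_rot: [-3.141, 0.001, 2.806]
contact_force: [0.5, 0.0, -0.1]
opening: 0.0
```

```bash
python3 - <<'E'
from rig import r
from h import *
plan(r,(-185,-10,150),Rtilt(np.pi/4)); print(r.sense()['qpos'],r.sense()['opening'])
E
```

```text
t 1.75 S [-189.4  -14.4  149.6] F [ 0.5  0.  -0.1] toolshift cm [-0.53 -0.34 -0.04] dist 6.3
rotvec [ 0.529 -0.659  1.277]
[ 4.27037757e-01  4.85458252e-01  1.53598423e+00 -8.86376044e-04
  1.12019612e+00 -8.07619831e-01] 0.000173326349389979
```

Request:
{"op": "jog_arm", "data": {
  "increments": "0 0 0 0.044 -0.055 0.106 -1; 0 0 0 0.044 -0.055 0.106 -1; 0 0 0 0.044 -0.055 0.106 -1; 0 0 0 0.044 -0.055 0.106 -1; 0 0 0 0.044 -0.055 0.106 -1; 0 0 0 0.044 -0.055 0.106 -1; 0 0 0 0.044 -0.055 0.106 -1; 0 0 0 0.044 -0.055 0.106 -1"
}}

```text
clock: 2.55
eef_pos: [619.9, 287.6, 150.3]
tcp_rot: [-2.999, 0.532, 1.972]
contact_force: [0.2, -0.3, 0.1]
opening: -0.002
```

Request:
{"op": "jog_arm", "data": {
  "increments": "0 0 0 0.044 -0.055 0.106 -1; 0 0 0 0.044 -0.055 0.106 -1; 0 0 0 0.044 -0.055 0.106 -1; 0 0 0 0.044 -0.055 0.106 -1; 0 0 0 0 0 0 -1; 0 0 0 0 0 0 -1; 0 0 0 0 0 0 -1; 0 0 0 0 0 0 -1"
}}

```text
clock: 3.35
eef_pos: [620.5, 287.4, 151.1]
tcp_rot: [-3.14, 0.784, 1.463]
contact_force: [-0.0, -0.7, 0.0]
opening: 0.001
```

```bash
python3 - <<'E'
from rig import r
from h import *
plan(r,(-145,-10,40),Rtilt(np.pi/4)); print(r.sense()['qpos'],r.sense()['opening'])
for n in ["scene","side","wrist"]: cv2.imwrite(f"pics/{n}1.png",r.grab_frame(n)[:,:,::-1])
im=np.hstack([cv2.imread("pics/scene1.png")[100:300,200:460],cv2.imread("pics/side1.png")[60:260,120:380]]);cv2.imwrite("pics/c1.png",cv2.resize(im,(780,300)))
E
```

```text
t 3.35 S [-192.   -16.8  151.1] F [-0.  -0.7  0. ] toolshift cm [ 4.51  0.66 11.18] dist 120.8
rotvec [ 0.005 -0.001  0.007]
[ 0.70368553  0.84357482  1.14099116 -0.51631462  1.75691752  0.87467949] 0.0014467490113208021
```

View pics/c1.png

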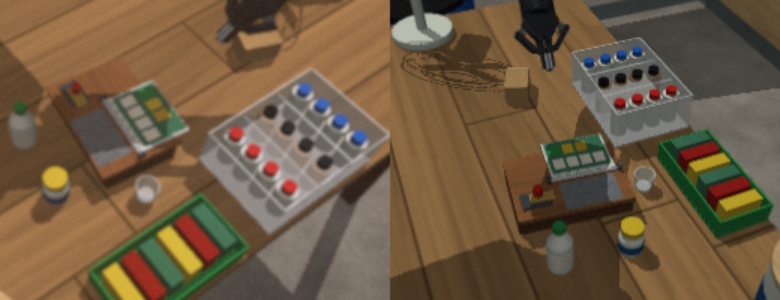

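View pics/wrist1.png

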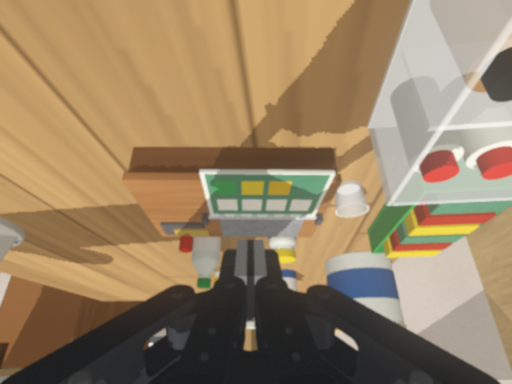

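```bash
python3 - <<'E'
from rig import r
from h import *
i=r.camera_info("wrist")
for u,z in [((200.5,170),60),((336,171),60),((332.5,215),60),((208,215),60),((186,240),85)]: print(u,W2S(onz(i,u,z)).round(1))
E
```

```text
(200.5, 170) [-118.1  -66.6   60. ]
(336, 171) [-117.5   70.3   60. ]
(332.5, 215) [-8.7 94.  60. ]
(208, 215) [ -7.2 -72.2  60. ]
(186, 240) [  21.8 -104.4   85. ]
```

Request:
{"op": "jog_arm", "data": {
  "increments": "0.6 0.1 1.5 0 0 0 -1; 0.8 0.1 1.9 0 0 0 -1; 0.8 0.1 1.9 0 0 0 -1; 0.8 0.1 1.9 0 0 0 -1; 0.8 0.1 1.9 0 0 0 -1; 0.6 0.1 1.5 0 0 0 -1; 0.25 0.06 0.7 0 0 0 -1; 0 0 0 0 0 0 -1"
}}

```text
clock: 4.3
eef_pos: [621.3, 239.2, 36.2]
tcp_rot: [-3.138, 0.787, 1.463]
contact_force: [0.2, 0.6, -0.8]
opening: -0.003
```

```bash
python3 - <<'E'
from rig import r
from h import *
plan(r,(-111,-10,37),Rtilt(np.pi/4))
cv2.imwrite(f"pics/w2.png",r.grab_frame("wrist")[:,:,::-1])
cv2.imwrite("pics/s2.png",cv2.resize(r.grab_frame("side")[100:230,160:320,::-1],None,fx=4,fy=4))
E
```

```text
t 4.3 S [-144.2  -10.4   36.2] F [ 0.2  0.6 -0.8] toolshift cm [-2.4   0.02  2.29] dist 33.2
rotvec [0.003 0.001 0.007]
```

View pics/w2.png

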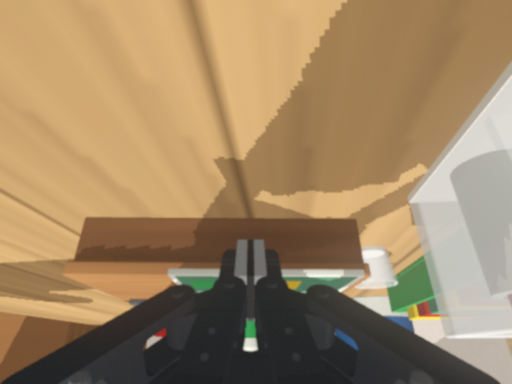

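View pics/s2.png

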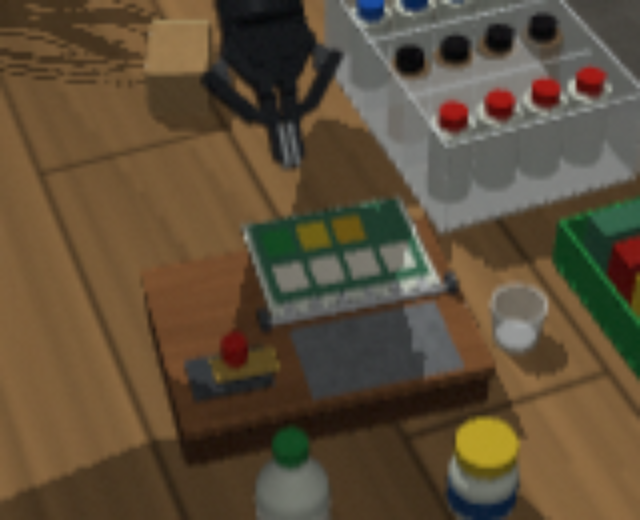

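The fingertip is left of the leaf's edge and below it, with nothing in the way. Inserting.

Request:
{"op": "jog_arm", "data": {
  "increments": "-0.35 0 0.35 0 0 0 -1; -0.4 0 0.4 0 0 0 -1; -0.4 0 0.4 0 0 0 -1; -0.4 0 0.4 0 0 0 -1; -0.4 0 0.35 0 0 0 -1; -0.3 0 0.3 0 0 0 -1; -0.15 0 0.1 0 0 0 -1; 0 0 0 0 0 0 -1"
}}

```text
clock: 5.2
eef_pos: [618.1, 206.8, 38.1]
tcp_rot: [-3.14, 0.785, 1.462]
contact_force: [0.0, -0.6, 0.7]
opening: 0.001
```

```bash
python3 - <<'E'
from rig import r
from h import *
plan(r,(-111,-10,37),Rtilt(np.pi/4))
# waypoints of TCP along the lift
c=np.sqrt(.5); prev=None
for ad in [0,15,30,45,60,75,90,105,115,125,135]:
    a=np.radians(ad);r_=115 if ad<=45 else 100
    n=np.array([-np.sin(a),-np.cos(a)])*2.5   # underside offset
    E=np.array([-np.cos(a),np.sin(a)])*r_+n+[0,57.5]
    tip=E+15*np.array([c,-c]) if ad<=45 else E
    T=tip-11*np.array([c,c])
    print(ad,T.round(1), None if prev is None else (np.array([-(T-prev).sum(),(T-prev)[0]-(T-prev)[1]])*c/10).round(2)); prev=T
E
```

```text
t 5.2 S [-111.7   -9.8   38.1] F [ 0.  -0.6  0.7] toolshift cm [ 0.03 -0.02  0.13] dist 1.3
rotvec [0.004 0.    0.006]
0 [-112.2   36.6] None
15 [-108.9   66.5] [-2.34 -1.88]
30 [-98.   94.5] [-2.75 -1.21]
45 [-80.3 118.7] [-2.97 -0.46]
60 [-59.9 135.1] [-2.6   0.28]
75 [-36.1 145.7] [-2.44  0.94]
90 [-10.3 149.7] [-2.11  1.54]
105 [ 15.7 147. ] [-1.64  2.03]
115 [ 32.2 141.4] [-0.78  1.56]
125 [ 47.5 133.1] [-0.49  1.67]
135 [ 61.2 122.2] [-0.2   1.73]
```

Request:
{"op": "jog_arm", "data": {
  "increments": "-0.55 0 -0.5 0 0 0 -1; -0.6 0 -0.5 0 0 0 -1; -0.6 0 -0.45 0 0 0 -1; -0.6 0 -0.4 0 0 0 -1; -0.65 0 -0.35 0 0 0 -1; -0.7 0 -0.3 0 0 0 -1; -0.7 0 -0.3 0 0 0 -1; -0.7 0 -0.25 0 0 0 -1"
}}

```text
clock: 6.0
eef_pos: [616.6, 192.4, 96.3]
tcp_rot: [-3.14, 0.785, 1.462]
contact_force: [0.2, -0.0, 0.4]
opening: 0.002
```

```bash
python3 - <<'E'
from rig import r
from h import *
plan(r,(-98,-10,94.5),Rtilt(np.pi/4))
cv2.imwrite("pics/s3.png",cv2.resize(r.grab_frame("side")[80:230,160:320,::-1],None,fx=4,fy=4))
E
```

```text
t 6.0 S [-97.1  -9.6  96.3] F [ 0.2 -0.   0.4] toolshift cm [ 0.19 -0.04  0.07] dist 2.0
rotvec [0.004 0.    0.006]
```

View pics/s3.png

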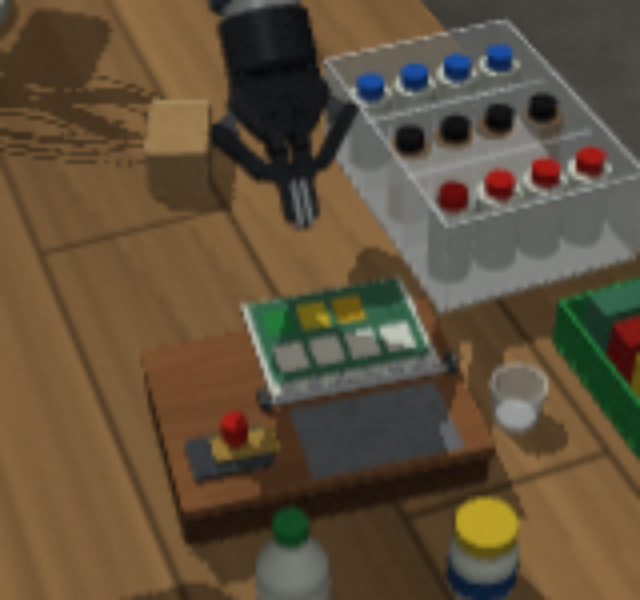

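```bash
python3 - <<'E'
from rig import r
from h import *
Rc,p,s=cur(r)
for n in ["side","scene"]:
    print(n,proj(r.camera_info(n),[p,p-19*Rc[:,2],S2W(-115,-70,60),S2W(-115,70,60),S2W(0,0,57.5)]).round(1))
print(W2S(p))
im=r.grab_frame("scene");cv2.imwrite("pics/c3.png",cv2.resize(im[100:230,230:390,::-1],None,fx=4,fy=4))
cv2.imwrite("pics/w3.png",r.grab_frame("wrist")[:,:,::-1])
E
```

```text
side [[238.1 147.1]
 [237.  141.4]
 [219.4 155.5]
 [259.3 148.1]
 [249.  175.3]]
scene [[307.9 161.2]
 [312.3 156.7]
 [300.9 152.4]
 [325.8 185.3]
 [280.6 183.6]]
[-96.90405534  -9.22800514  97.41176805]
```

View pics/c3.png

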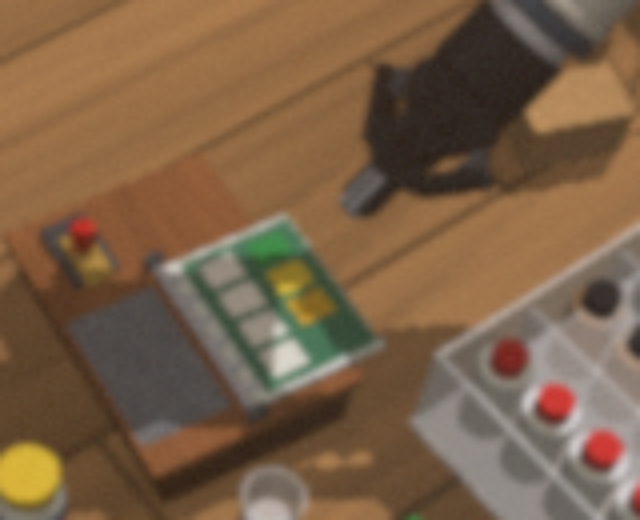

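View pics/w3.png

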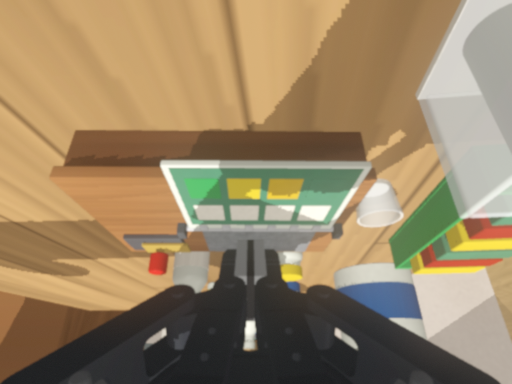

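```bash
python3 - <<'E'
from rig import r
from h import *
Rc,p,s=cur(r)
p2,e=two(r.camera_info("scene"),(316.8,152),r.camera_info("side"),(234.8,135.3))
print(p2,e,'S',W2S(p2),'tool',Rc.T@(p2-p))
w=r.camera_info("wrist");print(proj(w,[p,p-19*Rc[:,2],p-40*Rc[:,2]]).round(0))
# side view at time 4.3 : tip (288,165)/4
print(s['eef_pos'],s['qpos'])
E
```

```text
[618.06777561 221.19363989 123.50000426] 2.448317372531338 S [-125.91170722  -11.50098031  123.50000426] tool [  0.94596523  -1.8954531  -39.52527431]
[[250. 227.]
 [250. 240.]
 [250. 258.]]
[616.79866591 192.55636999  96.20474763] [ 0.6153271   0.81141667  1.34209459 -0.55697363  1.57316062  0.89562225]
```

```bash
python3 - <<'E'
from rig import r
from h import *
Rc,p,s=cur(r)
w=r.camera_info("wrist")
for x in (0,6,11):
    for z in (0,-10,-20,-30,-40): print(x,z,proj(w,[p+Rc@[x,14,z],p+Rc@[x,-14,z]]).round(0).tolist())
for n in ["scene","side"]:
    f=r.camera_info(n)
    for z in (0,-20,-40): print(n,z,proj(f,[p+Rc@[x,y,z] for x in(-11,11) for y in (-14,14)]).round(0).tolist())
E
python3 - <<'E'
import cv2
im=cv2.imread('pics/w3.png')[200:330,180:320];cv2.imwrite('pics/w3c.png',cv2.resize(im,None,fx=4,fy=4))
E
```

```text
0 0 [[272.0, 227.0], [229.0, 227.0]]
0 -10 [[273.0, 234.0], [228.0, 234.0]]
0 -20 [[274.0, 241.0], [226.0, 241.0]]
0 -30 [[276.0, 249.0], [225.0, 249.0]]
0 -40 [[277.0, 258.0], [223.0, 258.0]]
6 0 [[272.0, 218.0], [228.0, 218.0]]
6 -10 [[273.0, 225.0], [227.0, 225.0]]
6 -20 [[274.0, 231.0], [226.0, 231.0]]
6 -30 [[276.0, 239.0], [225.0, 239.0]]
6 -40 [[277.0, 247.0], [223.0, 247.0]]
11 0 [[272.0, 211.0], [228.0, 211.0]]
11 -10 [[273.0, 217.0], [227.0, 217.0]]
11 -20 [[275.0, 223.0], [226.0, 223.0]]
11 -30 [[276.0, 230.0], [224.0, 230.0]]
11 -40 [[278.0, 238.0], [223.0, 238.0]]
scene 0 [[304.0, 157.0], [309.0, 164.0], [307.0, 159.0], [312.0, 165.0]]
scene -20 [[308.0, 153.0], [313.0, 159.0], [312.0, 154.0], [317.0, 161.0]]
scene -40 [[313.0, 148.0], [318.0, 155.0], [316.0, 149.0], [322.0, 156.0]]
side 0 [[234.0, 148.0], [243.0, 146.0], [233.0, 148.0], [242.0, 147.0]]
side -20 [[233.0, 142.0], [242.0, 140.0], [232.0, 142.0], [240.0, 141.0]]
side -40 [[232.0, 136.0], [240.0, 134.0], [231.0, 136.0], [239.0, 135.0]]
```

View pics/w3c.png

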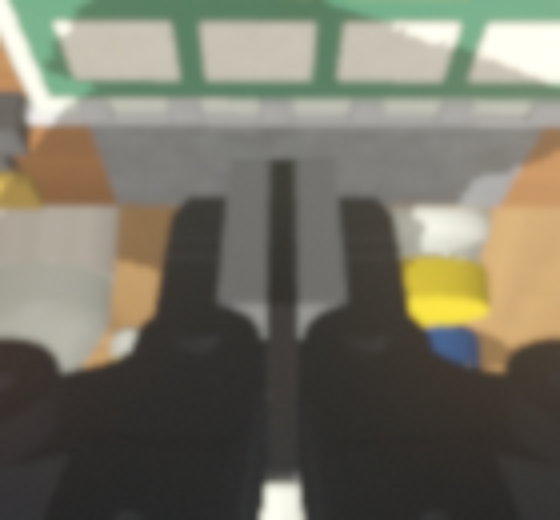

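```bash
python3 - <<'E'
from rig import r
from h import *
R0=Ro.from_euler('xyz',[-3.14017,0,2.8078]).as_matrix();p=np.array([204.6,590,194.4])
for z in (0,-13,-40,-55): print(z,proj(r.camera_info("side"),[p+R0@[x,y,z] for x in(-11,11) for y in (-50,50)]).round(0).tolist())
# s2
R2=Ro.from_euler('xyz',[-3.138,.787,1.463]).as_matrix();q=np.array([621.3,239.2,36.2])
p2=np.array([622.,284.,150])
for z in (0,-20,-40): print('s2',z,proj(r.camera_info("side"),[q+R2@[x,y,z] for x in(-11,11) for y in (-14,14)]).round(0).tolist())
cv2.imwrite("pics/s0c.png",cv2.resize(cv2.imread("pics/side0.png")[20:100,30:130],None,fx=6,fy=6))
E
```

```text
0 [[85.0, 94.0], [92.0, 79.0], [79.0, 95.0], [86.0, 79.0]]
-13 [[84.0, 91.0], [91.0, 76.0], [77.0, 91.0], [85.0, 76.0]]
-40 [[81.0, 84.0], [89.0, 69.0], [75.0, 84.0], [82.0, 69.0]]
-55 [[80.0, 80.0], [88.0, 65.0], [73.0, 80.0], [81.0, 65.0]]
s2 0 [[231.0, 153.0], [239.0, 151.0], [230.0, 153.0], [238.0, 152.0]]
s2 -20 [[230.0, 147.0], [238.0, 145.0], [229.0, 147.0], [237.0, 146.0]]
s2 -40 [[229.0, 141.0], [237.0, 140.0], [228.0, 142.0], [236.0, 140.0]]
```

View pics/s0c.png

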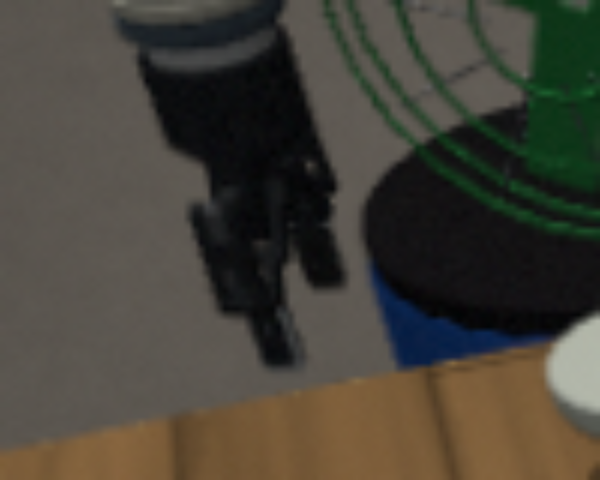

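All three cameras agree that the real fingertip sits about 40 mm behind the reported TCP along the tool z axis. The start picture shows the same offset, and this explains why the finger missed the edge. The leaf is still flat, so I'll plan with the measured tip from here.

```bash
cat >> h.py <<'E'
def tplan(r,tgtS,Rt=None,L=40):
    Rc,p,s=cur(r);t=p-L*Rc[:,2];d=S2W(*tgtS)-t
    print('t',round(s['clock'],2),'tipS',W2S(t).round(1),'F',np.round(s['contact_force'],1),'toolshift cm',(Rc.T@d/10).round(2), 'dist',np.linalg.norm(d).round(1))
    if Rt is not None: print('rotvec',Ro.from_matrix(Rc.T@Rt).as_rotvec().round(3))
E
python3 - <<'E'
from rig import r
from h import *
tplan(r,(-155,-6,38),Rtilt(np.pi/4))
E
```

```text
t 6.15 tipS [-125.6   -9.6  124.5] F [-0.1 -1.   0. ] toolshift cm [8.19 0.38 4.04] dist 91.4
rotvec [ 0.005 -0.001  0.005]
```

Request:
{"op": "jog_arm", "data": {
  "increments": "0.8 0.05 0.4 0 0 0 -1; 1.3 0.05 0.6 0 0 0 -1; 1.5 0.05 0.75 0 0 0 -1; 1.5 0.05 0.75 0 0 0 -1; 1.4 0.05 0.7 0 0 0 -1; 1.1 0.05 0.55 0 0 0 -1; 0.6 0.05 0.3 0 0 0 -1; 0 0 0 0 0 0 -1"
}}

```text
clock: 6.95
eef_pos: [622.8, 221.5, 7.8]
tcp_rot: [-3.138, 0.786, 1.464]
contact_force: [0.2, -0.2, 0.2]
opening: 0.002
```

```bash
python3 - <<'E'
from rig import r
from h import *
tplan(r,(-111,-6,37),Rtilt(np.pi/4))
cv2.imwrite("pics/s4.png",cv2.resize(r.grab_frame("side")[80:230,160:320,::-1],None,fx=4,fy=4))
cv2.imwrite("pics/w4.png",r.grab_frame("wrist")[:,:,::-1])
E
```

```text
t 6.95 tipS [-155.1   -7.    36. ] F [ 0.2 -0.2  0.2] toolshift cm [-3.18  0.06  3.05] dist 44.1
rotvec [0.004 0.001 0.007]
```

View pics/s4.png

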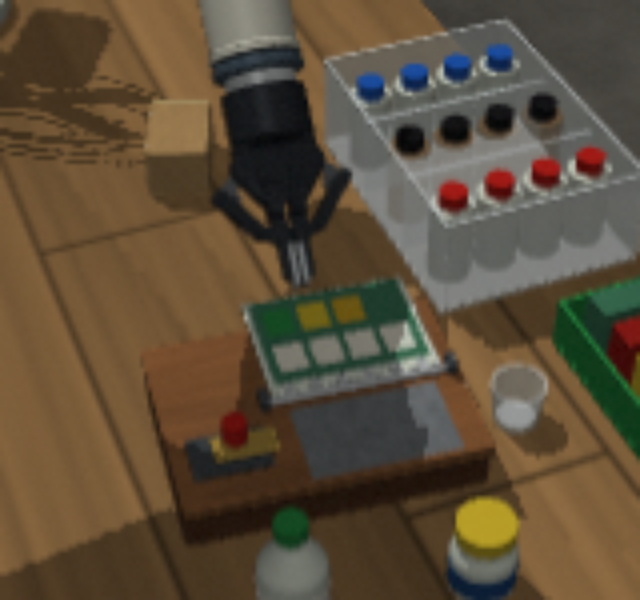

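View pics/w4.png

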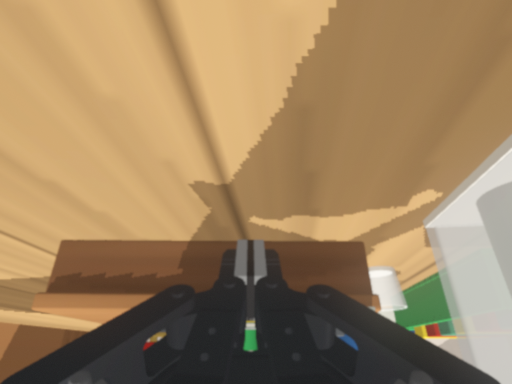

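Request:
{"op": "jog_arm", "data": {
  "increments": "-0.4 0 0.35 0 0 0 -1; -0.5 0 0.5 0 0 0 -1; -0.5 0 0.5 0 0 0 -1; -0.5 0 0.5 0 0 0 -1; -0.5 0 0.5 0 0 0 -1; -0.4 0 0.4 0 0 0 -1; -0.3 0 0.25 0 0 0 -1; 0 0 0 0 0 0 -1"
}}

```text
clock: 7.85
eef_pos: [618.4, 178.3, 9.7]
tcp_rot: [-3.14, 0.785, 1.462]
contact_force: [-0.4, 0.2, -0.7]
opening: 0.001
```

```bash
python3 - <<'E'
from rig import r
from h import *
tplan(r,(-111,-6,37),Rtilt(np.pi/4))
cv2.imwrite("pics/s5.png",cv2.resize(r.grab_frame("side")[80:230,160:320,::-1],None,fx=4,fy=4))
E
```

```text
t 7.85 tipS [-111.6   -6.3   38. ] F [-0.4  0.2 -0.7] toolshift cm [0.03 0.03 0.12] dist 1.2
rotvec [ 0.004 -0.     0.006]
```

View pics/s5.png

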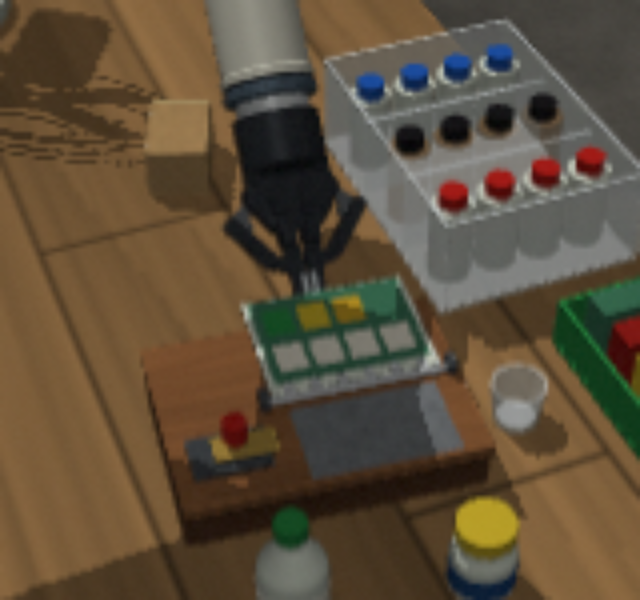

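The tip now disappears under the leaf's edge at about (310,290) in the crop. Lifting.

Request:
{"op": "jog_arm", "data": {
  "increments": "-0.3 0 0.1 0 0 0 -1; -0.6 0 -0.35 0 0 0 -1; -0.6 0 -0.45 0 0 0 -1; -0.6 0 -0.45 0 0 0 -1; -0.6 0 -0.45 0 0 0 -1; -0.65 0 -0.4 0 0 0 -1; -0.3 0 -0.2 0 0 0 -1; 0 0 0 0 0 0 -1"
}}

```text
clock: 8.7
eef_pos: [617.6, 168.1, 51.8]
tcp_rot: [-3.141, 0.785, 1.461]
contact_force: [0.2, 0.8, 0.3]
opening: -0.004
```

```bash
python3 - <<'E'
from rig import r
from h import *
tplan(r,(-98,-6,94.5),Rtilt(np.pi/4))
cv2.imwrite("pics/s6.png",cv2.resize(r.grab_frame("side")[80:230,160:320,::-1],None,fx=4,fy=4))
E
```

```text
t 8.7 tipS [-101.4   -5.9   80.1] F [0.2 0.8 0.3] toolshift cm [-1.26 -0.01 -0.78] dist 14.8
rotvec [ 0.004 -0.     0.005]
```

View pics/s6.png

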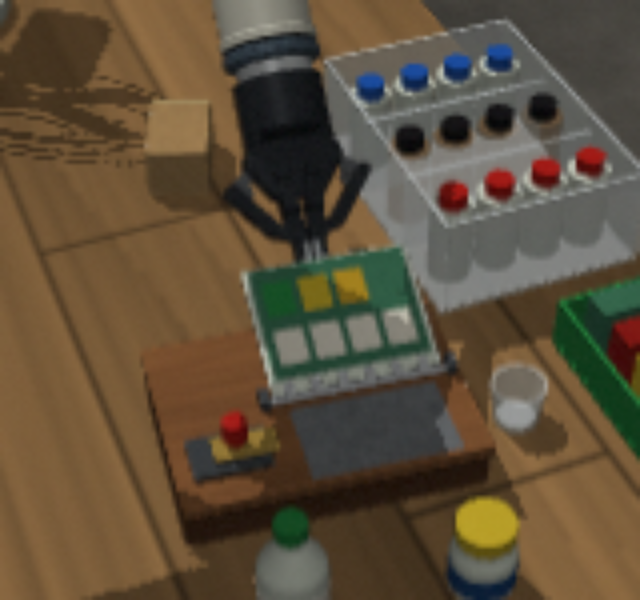

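The leaf is rising on the fingertip, at roughly 20 degrees. Continuing.

Request:
{"op": "jog_arm", "data": {
  "increments": "-0.65 0 -0.4 0 0 0 -1; -0.65 0 -0.4 0 0 0 -1; -0.75 0 -0.15 0 0 0 -1; -0.75 0 -0.1 0 0 0 -1; -0.75 0 -0.1 0 0 0 -1; -0.7 0 -0.1 0 0 0 -1; -0.65 0 0.05 0 0 0 -1; -0.65 0 0.05 0 0 0 -1"
}}

```text
clock: 9.55
eef_pos: [614.0, 137.1, 98.9]
tcp_rot: [-3.14, 0.785, 1.462]
contact_force: [-1.2, 1.2, 0.3]
opening: -0.001
```

```bash
python3 - <<'E'
from rig import r
from h import *
tplan(r,(-36,-6,146),Rtilt(np.pi/4))
cv2.imwrite("pics/s7.png",cv2.resize(r.grab_frame("side")[80:230,160:320,::-1],None,fx=4,fy=4))
E
```

```text
t 9.55 tipS [-70.2  -5.9 127.2] F [-1.2  1.2  0.3] toolshift cm [-3.74 -0.04  1.09] dist 39.0
rotvec [ 0.004 -0.     0.006]
```

View pics/s7.png

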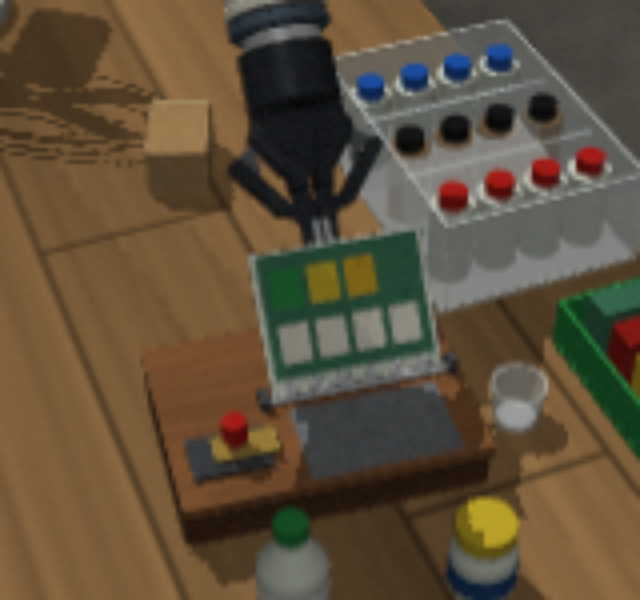

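Request:
{"op": "jog_arm", "data": {
  "increments": "-0.6 0 0.05 0 0 0 -1; -0.65 0 0.15 0 0 0 -1; -0.65 0 0.2 0 0 0 -1; -0.65 0 0.2 0 0 0 -1; -0.6 0 0.25 0 0 0 -1; -0.6 0 0.3 0 0 0 -1; -0.5 0 0.4 0 0 0 -1; -0.5 0 0.4 0 0 0 -1"
}}

```text
clock: 10.4
eef_pos: [608.8, 89.8, 118.4]
tcp_rot: [-3.14, 0.786, 1.462]
contact_force: [-0.2, 0.3, -0.6]
opening: 0.0
```

```bash
python3 - <<'E'
from rig import r
from h import *
tplan(r,(16,-6,143),Rtilt(np.pi/4))
cv2.imwrite("pics/s8.png",cv2.resize(r.grab_frame("side")[80:230,160:320,::-1],None,fx=4,fy=4))
E
```

```text
t 10.4 tipS [-22.6  -5.5 146.7] F [-0.2  0.3 -0.6] toolshift cm [-2.47 -0.08  2.99] dist 38.8
rotvec [0.004 0.    0.006]
```

View pics/s8.png

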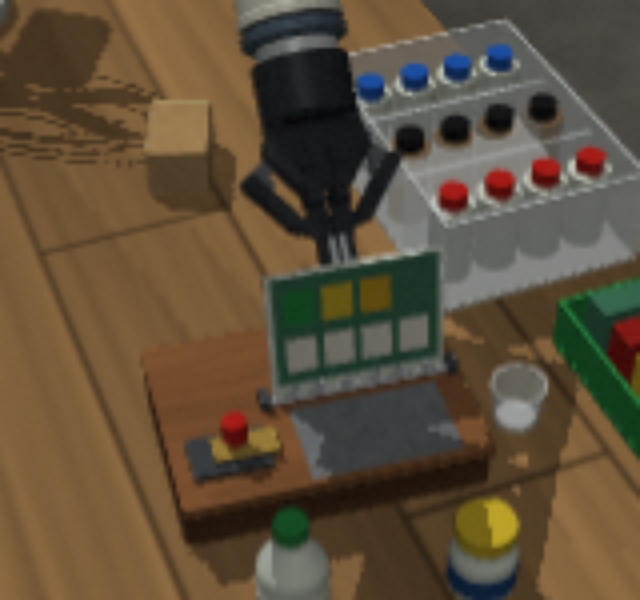

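Request:
{"op": "jog_arm", "data": {
  "increments": "-0.45 0 0.4 0 0 0 -1; -0.45 0 0.5 0 0 0 -1; -0.4 0 0.5 0 0 0 -1; -0.4 0 0.5 0 0 0 -1; -0.4 0 0.55 0 0 0 -1; -0.4 0 0.55 0 0 0 -1; -0.35 0 0.65 0 0 0 -1; -0.35 0 0.65 0 0 0 -1"
}}

```text
clock: 11.25
eef_pos: [603.0, 37.1, 110.3]
tcp_rot: [-3.14, 0.785, 1.462]
contact_force: [-0.1, 0.5, 1.2]
opening: 0.001
```

Request:
{"op": "jog_arm", "data": {
  "increments": "-0.25 0 0.6 0 0 0 -1; -0.25 0 0.6 0 0 0 -1; -0.2 0 0.6 0 0 0 -1; -0.2 0 0.6 0 0 0 -1; 0 0 0 0 0 0 -1; 0 0 0 0 0 0 -1; 0 0 0 0 0 0 -1; 0 0 0 0 0 0 -1"
}}

```text
clock: 12.05
eef_pos: [600.7, 14.8, 100.0]
tcp_rot: [-3.14, 0.785, 1.462]
contact_force: [-1.1, -0.5, 0.5]
opening: -0.004
```

```bash
python3 - <<'E'
from rig import r
from h import *
tplan(r,(47,-6,130),Rtilt(np.pi/4))
cv2.imwrite("pics/s9.png",cv2.resize(r.grab_frame("side")[80:230,160:320,::-1],None,fx=4,fy=4))
E
```

```text
t 12.05 tipS [ 52.8  -4.9 128.3] F [-1.1 -0.5  0.5] toolshift cm [ 0.29 -0.11 -0.54] dist 6.2
rotvec [ 0.005 -0.     0.006]
```

View pics/s9.png

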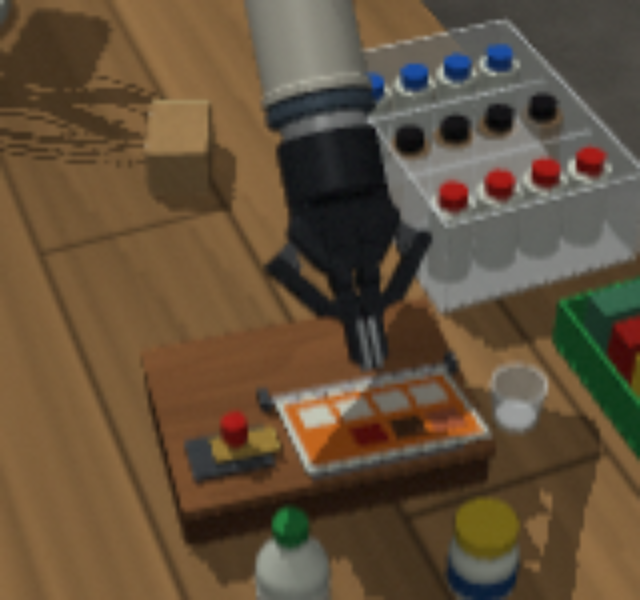

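The leaf lies flat on the right with its orange side up. Next I'll bring the tool upright and move behind the keeper.

```bash
python3 - <<'E'
from rig import r
from h import *
tplan(r,(45,-145,140),Rtilt(0))
Rc,p,s=cur(r);print('TCP shift after upright',(Rtilt(0).T@(S2W(45,-150,105)-p)/10).round(2))
E
```

```text
t 12.1 tipS [ 52.9  -4.9 128.3] F [ 0.4 -0.6 -0.7] toolshift cm [ -0.19 -14.    -1.45] dist 140.8
rotvec [0.002 0.785 0.007]
TCP shift after upright [  3.61 -14.53  -0.5 ]
```

Request:
{"op": "jog_arm", "data": {
  "increments": "0 -0.8 0 0 0.1 0 -1; 0 -1.5 0 0 0.12 0 -1; 0 -2 0 0 0.12 0 -1; 0 -2.2 0 0 0.12 0 -1; 0 -2.2 0 0 0.12 0 -1; 0 -2.2 0 0 0.105 0 -1; 0 -2.2 0 0 0.1 0 -1; 0 -1.4 0 0 0 0 -1"
}}

```text
clock: 12.9
eef_pos: [454.6, 29.0, 100.5]
tcp_rot: [-3.141, -0.002, 1.458]
contact_force: [-0.3, 0.2, -0.3]
opening: -0.003
```

```bash
python3 - <<'E'
from rig import r
from h import *
tplan(r,(45,-155,80),Rtilt(0))
cv2.imwrite("pics/s10.png",cv2.resize(r.grab_frame("side")[80:230,140:300,::-1],None,fx=4,fy=4))
cv2.imwrite("pics/c10.png",cv2.resize(r.grab_frame("scene")[100:230,200:360,::-1],None,fx=4,fy=4))
E
```

```text
t 12.9 tipS [  84.1 -151.3  140.5] F [-0.3  0.2 -0.3] toolshift cm [ 3.91 -0.34  6.05] dist 72.1
rotvec [-0.001 -0.001  0.004]
```

View pics/s10.png

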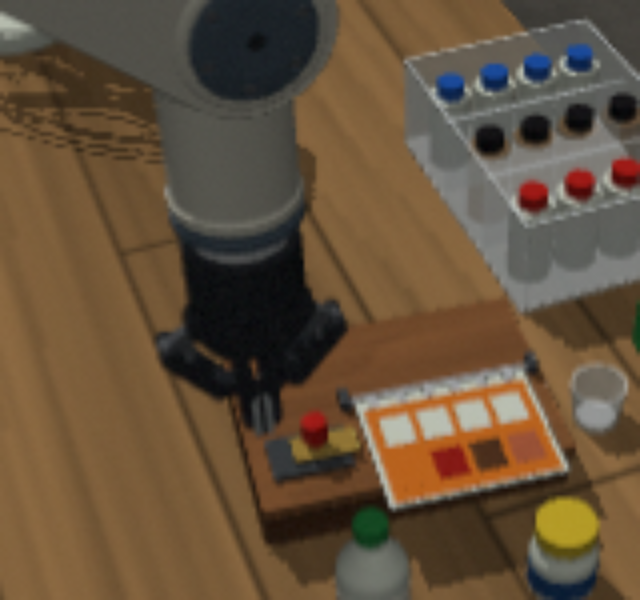

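View pics/c10.png

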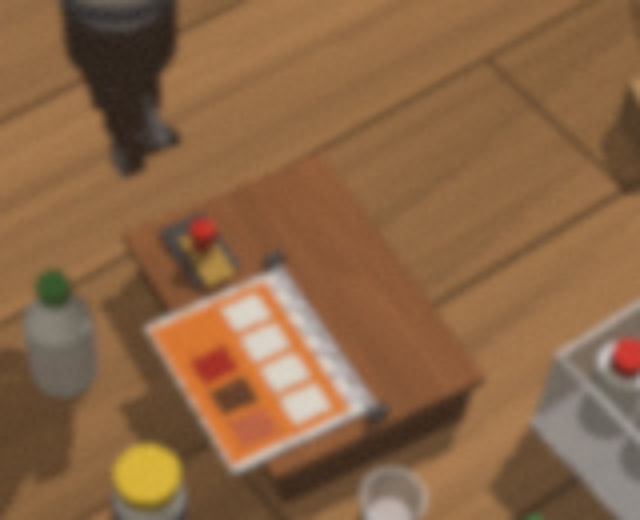

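```bash
python3 - <<'E'
from rig import r
from h import *
Rc,p,s=cur(r)
p2,e=two(r.camera_info("scene"),(231.3,142),r.camera_info("side"),(205.8,186.5));print(W2S(p2),e,'tool',Rc.T@(p2-p))
k,e=two(r.camera_info("scene"),(200+202/4,100+228/4),r.camera_info("side"),(140+315/4,80+422/4));print('knob',W2S(k),e)
E
```

```text
[  86.04815267 -150.80813131  137.56717926] 1.598122164337663 tool [ -2.77729876   0.47839823 -37.36695315]
knob [  45.21456124 -107.8707785    88.73737009] 2.9441558908552627
```

Request:
{"op": "jog_arm", "data": {
  "increments": "0.8 -0.4 0 0 0 0 -1; 1.6 -0.3 0 0 0 0 -1; 1.5 0 0.5 0 0 0 -1; 0 0 1.4 0 0 0 -1; 0 0 1.8 0 0 0 -1; 0 0 1.5 0 0 0 -1; 0 0 0.9 0 0 0 -1; 0 0 0 0 0 0 -1"
}}

```text
clock: 13.8
eef_pos: [453.3, 70.8, 37.9]
tcp_rot: [-3.138, 0.002, 1.463]
contact_force: [-0.4, 0.5, -0.6]
opening: -0.002
```

```bash
python3 - <<'E'
from rig import r
from h import *
tplan(r,(45,-96,80),Rtilt(0))
cv2.imwrite("pics/s11.png",cv2.resize(r.grab_frame("side")[80:230,140:300,::-1],None,fx=4,fy=4))
E
```

```text
t 13.8 tipS [  42.6 -157.4   77.9] F [-0.4  0.5 -0.6] toolshift cm [-0.29  6.14 -0.23] dist 61.5
rotvec [-0.003  0.002  0.009]
```

View pics/s11.png

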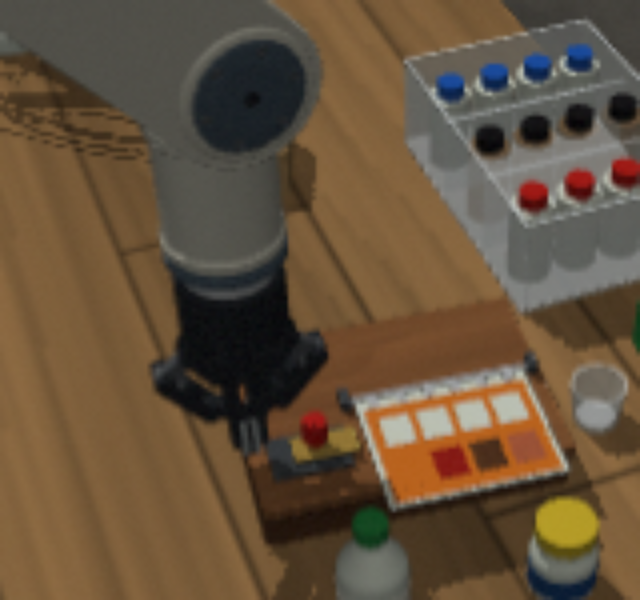

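Request:
{"op": "jog_arm", "data": {
  "increments": "-0.1 0.4 0 0 0 0 -1; -0.1 0.6 0 0 0 0 -1; 0 0.6 0 0 0 0 -1; 0 0.5 0 0 0 0 -1; 0 0.4 0 0 0 0 -1; 0 0.4 0 0 0 0 -1; 0 0.4 0 0 0 0 -1; 0 0.4 0 0 0 0 -1"
}}

```text
clock: 14.65
eef_pos: [490.1, 63.7, 38.9]
tcp_rot: [-3.14, 0.001, 1.461]
contact_force: [-2.3, -0.4, 0.6]
opening: 0.001
```

```bash
python3 - <<'E'
from rig import r
from h import *
tplan(r,(45,-105,80),Rtilt(0))
cv2.imwrite("pics/s12.png",cv2.resize(r.grab_frame("side")[80:230,140:300,::-1],None,fx=4,fy=4))
E
```

```text
t 14.65 tipS [  45.4 -120.2   78.9] F [-2.3 -0.4  0.6] toolshift cm [ 0.03  1.52 -0.11] dist 15.2
rotvec [-0.002  0.001  0.007]
```

View pics/s12.png

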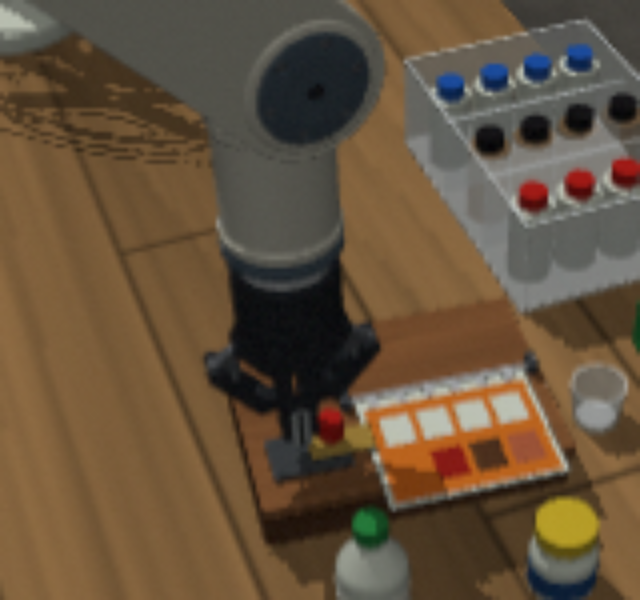

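Contact made at 2.3 N, and the keeper is sliding. Continuing in small steps.

Request:
{"op": "jog_arm", "data": {
  "increments": "0 0.2 0 0 0 0 -1; 0 0.2 0 0 0 0 -1; 0 0.2 0 0 0 0 -1; 0 0.15 0 0 0 0 -1; 0 0.15 0 0 0 0 -1; 0 0.15 0 0 0 0 -1; 0 0.1 0 0 0 0 -1; 0 0 0 0 0 0 -1"
}}

```text
clock: 15.5
eef_pos: [501.8, 62.6, 39.0]
tcp_rot: [-3.141, 0.0, 1.461]
contact_force: [-1.0, -0.8, -0.2]
opening: -0.001
```

```bash
python3 - <<'E'
from rig import r
from h import *
tplan(r,(45,-101,80),Rtilt(0))
i=r.grab_frame("side");j=r.grab_frame("scene")
cv2.imwrite("pics/s13.png",cv2.resize(i[80:230,140:300,::-1],None,fx=4,fy=4))
for n,c,(x0,y0,x1,y1) in (("side",i,(195,165,235,200)),("scene",j,(235,145,275,175))):
    H,S,V=cv2.split(cv2.cvtColor(c[y0:y1,x0:x1],cv2.COLOR_RGB2HSV))
    m=(((H<6)|(H>174))&(S>150)&(V>80)).astype(np.uint8);a,l,st,ce=cv2.connectedComponentsWithStats(m)
    if a>1:
        k=1+np.argmax(st[1:,4]);print(n,ce[k]+[x0,y0],st[k,4],W2S(onz(r.camera_info(n),ce[k]+[x0,y0],85)))
E
```

```text
t 15.5 tipS [  45.2 -108.4   79. ] F [-1.  -0.8 -0.2] toolshift cm [ 0.01  0.74 -0.1 ] dist 7.5
rotvec [-0.001  0.     0.007]
side [225.96 183.4 ] 25 [ 40.86554942 -83.94924998  85.        ]
scene [253.94594595 163.02702703] 37 [ 44.08325419 -86.72956461  85.        ]
```

View pics/s13.png

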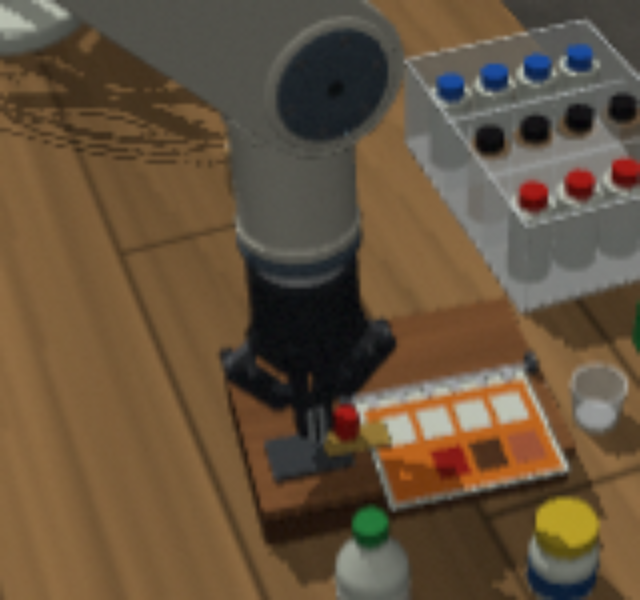

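Request:
{"op": "jog_arm", "data": {
  "increments": "0 0.1 0 0 0 0 -1; 0 0.1 0 0 0 0 -1; 0 0.05 0 0 0 0 -1; 0 0.05 0 0 0 0 -1; 0 0.05 0 0 0 0 -1; 0 0.05 0 0 0 0 -1; 0 0 0 0 0 0 -1; 0 0 0 0 0 0 -1"
}}

```text
clock: 16.4
eef_pos: [505.6, 62.1, 39.0]
tcp_rot: [-3.141, 0.0, 1.461]
contact_force: [-0.6, -0.2, 0.3]
opening: 0.001
```

Request:
{"op": "jog_arm", "data": {
  "increments": "0 0.05 0 0 0 0 -1; 0 0.05 0 0 0 0 -1; 0 0.05 0 0 0 0 -1; 0 0 0 0 0 0 -1; 0 0.05 0 0 0 0 -1; 0 0 0 0 0 0 -1; 0 0 0 0 0 0 -1; 0 0.02 0 0 0 0 -1"
}}

```text
clock: 17.2
eef_pos: [507.4, 61.9, 38.9]
tcp_rot: [-3.14, 0.001, 1.461]
contact_force: [-4.9, -0.3, 0.3]
opening: 0.004
```

```bash
python3 - <<'E'
from rig import r
from h import *
tplan(r,(45,-101,80))
E
```

```text
t 17.2 tipS [  45.2 -102.7   78.9] F [-4.9 -0.3  0.3] toolshift cm [ 0.02  0.17 -0.11] dist 2.1
```

Request:
{"op": "jog_arm", "data": {
  "increments": "0 0.05 0 0 0 0 -1; 0 0 0 0 0 0 -1; 0 0 0 0 0 0 -1; 0 0 0 0 0 0 -1; 0 0 0 0 0 0 -1; 0 0 0 0 0 0 -1; 0 0 0 0 0 0 -1; 0 0 0 0 0 0 -1"
}}

```text
clock: 18.0
eef_pos: [507.5, 61.9, 38.9]
tcp_rot: [-3.139, 0.001, 1.461]
contact_force: [-5.8, 0.8, 2.6]
opening: -0.003
```

```bash
python3 - <<'E'
from rig import r
from h import *
tplan(r,(45,-101,80))
i=r.grab_frame("side");j=r.grab_frame("scene")
tplan(r,(45,-101,80))
cv2.imwrite("pics/s14.png",cv2.resize(i[80:230,140:300,::-1],None,fx=4,fy=4))
for n,c,(x0,y0,x1,y1) in (("side",i,(195,165,235,200)),("scene",j,(235,145,275,175))):
    H,S,V=cv2.split(cv2.cvtColor(c[y0:y1,x0:x1],cv2.COLOR_RGB2HSV))
    m=(((H<6)|(H>174))&(S>150)&(V>80)).astype(np.uint8);a,l,st,ce=cv2.connectedComponentsWithStats(m)
    k=1+np.argmax(st[1:,4]);print(n,ce[k]+[x0,y0],st[k,4],W2S(onz(r.camera_info(n),ce[k]+[x0,y0],85)))
for n,u in (("side",(217.8,185.12)),("scene",(250.3,157.5))): print('start',W2S(onz(r.camera_info(n),u,85)))
E
```

```text
t 18.0 tipS [  45.2 -102.7   78.9] F [-5.8  0.8  2.6] toolshift cm [ 0.02  0.17 -0.11] dist 2.0
t 18.1 tipS [  45.2 -102.7   78.9] F [-5.   1.7  3.1] toolshift cm [ 0.02  0.17 -0.11] dist 2.0
side [227.54545455 183.09090909] 22 [ 40.91103147 -79.06152578  85.        ]
scene [254.76315789 164.28947368] 38 [ 44.13892277 -81.4407483   85.        ]
start [  41.15349537 -109.08854924   85.        ]
start [  44.02042767 -110.2490984    85.        ]
```

View pics/s14.png

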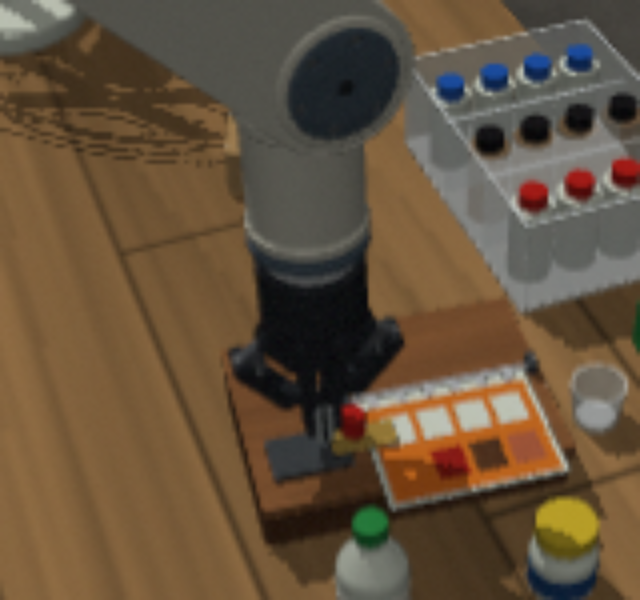

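Request:
{"op": "jog_arm", "data": {
  "increments": "0 0.05 0 0 0 0 -1; 0 0.05 0 0 0 0 -1; 0 0 0 0 0 0 -1; 0 0 0 0 0 0 -1; 0 0 0 0 0 0 -1; 0 0 0 0 0 0 -1; 0 0 0 0 0 0 -1; 0 0 0 0 0 0 -1"
}}

```text
clock: 18.9
eef_pos: [507.5, 61.8, 38.8]
tcp_rot: [-3.137, 0.001, 1.461]
contact_force: [-8.8, 2.0, 5.7]
opening: -0.007
```

The force rises to 8.8 N with no further motion, so the keeper is against its stop. Backing off toward the robot, then up.

Request:
{"op": "jog_arm", "data": {
  "increments": "0 -0.3 0 0 0 0 -1; 0 -0.6 0 0 0 0 -1; 0 -0.8 0 0 0 0 -1; 0 -0.8 0 0 0 0 -1; 0 -0.6 -0.5 0 0 0 -1; 0 0 -1.5 0 0 0 -1; 0 0 -2 0 0 0 -1; 0 0 -2 0 0 0 -1"
}}

```text
clock: 19.7
eef_pos: [478.0, 65.2, 99.9]
tcp_rot: [-3.14, 0.001, 1.461]
contact_force: [-0.7, -0.5, 0.0]
opening: 0.002
```

Request:
{"op": "jog_arm", "data": {
  "increments": "0 -1.5 -2 0 0 0 -1; 0 -2 -2 0 0 0 -1; 0 -2 -2 0 0 0 -1; 0 -1 -1 0 0 0 -1; 0 0 0 0 0 0 -1; 0 0 0 0 0 0 -1; 0 0 0 0 0 0 -1; 0 0 0 0 0 0 -1"
}}

```text
clock: 20.5
eef_pos: [414.1, 72.2, 168.3]
tcp_rot: [-3.139, 0.001, 1.461]
contact_force: [0.5, 0.4, -0.8]
opening: 0.001
```

```bash
python3 - <<'E'
from rig import r
from h import *
tplan(r,(45,-101,80))
i=r.grab_frame("side");j=r.grab_frame("scene")
cv2.imwrite("pics/s15.png",np.hstack([cv2.resize(i[130:290,160:320,::-1],(400,400)),cv2.resize(j[120:260,200:340,::-1],(400,400))]))
for n,c,(x0,y0,x1,y1) in (("side",i,(195,165,235,200)),("scene",j,(235,145,275,175))):
    H,S,V=cv2.split(cv2.cvtColor(c[y0:y1,x0:x1],cv2.COLOR_RGB2HSV))
    m=(((H<6)|(H>174))&(S>150)&(V>80)).astype(np.uint8);a,l,st,ce=cv2.connectedComponentsWithStats(m)
    k=1+np.argmax(st[1:,4]);print(n,st[k,4],W2S(onz(r.camera_info(n),ce[k]+[x0,y0],85)))
E
```

```text
t 20.5 tipS [  45.9 -196.6  208.3] F [ 0.5  0.4 -0.8] toolshift cm [ 0.03  9.59 12.81] dist 160.0
side 24 [ 40.875444   -79.70873834  85.        ]
scene 33 [ 43.72206932 -81.29002981  85.        ]
```

View pics/s15.png

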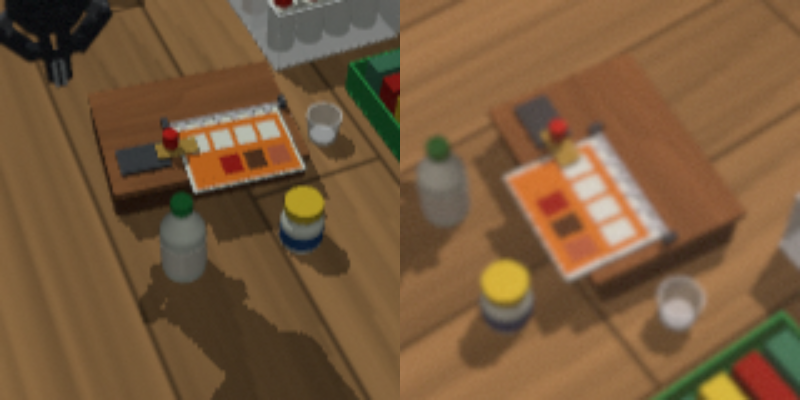

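The leaf is flat with its orange side up. The keeper's tongue lies over its near edge, the bottle, jar and cup stand where they were, and the arm is clear.

```bash
python3 -c "
from rig import r
print(r.sign_off())"
```

```text
the job is handed in; nothing more can be done
None
```

The leaf is turned over and lies flat on the right half, orange side up, with the keeper pushed home over it. I handed the job in at about 20.6 s; no verdict was reported.

**Leaf:** I lifted it from under its left edge with the closed fingertips tilted 45°, carried it past upright, and it sank flat by itself.

**Keeper:** I pushed the red knob with the outside of the fingers. It moved about 29–30 mm from its starting position (side and scene views). At the end the force rose to 8.8 N with no further motion, so it is against its stop.

**Bystanders:** The jar, green bottle and cup looked unmoved by eye in the last pictures. I did not measure them or recheck the four farther ones, but the fingers never went near them and no unexpected force showed.

**What disagreed:** The actual fingertips sit about 40 mm behind the reported TCP along the tool's z axis; the scene, side and wrist views agreed on this. Because of that, my first lift passed over the leaf without touching it. I corrected for the offset, and a later check with the tool upright measured it at about 37 mm.

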